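# Tip out the dowels and hold the chest lid at balance

### The arm

A 6-joint arm with a two-finger parallel gripper is mounted at the origin on the work surface. World frame = base frame: x ahead of the robot, y to its left, z up, the work surface at z = 0. Lengths are in m, angles in rad, forces in N, time in s.
With the tool pointing down it reaches from about 0.35 to 0.925 m from the base axis. Payload 6.4 kg.
Tool frame: the origin (TCP) lies midway between the tips of the shut fingers; the grasp point (between the pads) lies robot.hold_point_z behind it (robot.hold_point_z is the distance from the TCP to the grasp point, in m); z points along the fingers, x is the direction in which the jaws open and shut, and the axes are right-handed (so a half turn about z gives the same grasp; the last joint's range is limited). The gripper opens to 94 mm and grips with 3 to 60 N. Pads are 16 mm wide; open, the fingers measure 119 mm over their backs; the gripper's body (75 mm by 177 mm) begins 78 mm behind the grasp point.
Start: joints at [-1.322, 0.245, 1.558, -0, 1.339, -0.174], TCP at [0.267, -0.593, 0.205] pointing down, gripper open.
Joint ranges: [-3.13, 3.13], [-1.02, 2.26], [0.13, 2.54], [-0.95, 4.09], [0.21, 2.88], [-2.74, 2.74]. Speed limits (rad/s): [2.57, 2.57, 3.14, 3.14, 3.14, 3.14].

### API

Orientations are given as a rotation vector (axis times angle).
In Python, from cell import robot gives the robot as it stands. The module is installed in compiled form; this text tells all that it offers.
- The arm moves only by the shell command python3 -m crank 'ROWS' [FORCE]. ROWS is JSON, a list of rows, each an object with "dr": the turn, a rotation vector about the tool's x, y, z each as a share of 180 degrees, from -1 to 1, a list of three; "xyz": the shift along the tool's x, y, z each as a share of 0.025 m, from -1 to 1, a list of three; "claw": the gripper's target within -1 to 1 (shut at 1, half-way at 0, fully open at -1). A call has 1 to 5 rows; each row shifts and turns the commanded pose from where the row before left it, along the tool's axes as they then stand; what a row does not reach is not made up. A row lasts 1/10 s, in which the tool goes at most 50 mm and 8.59 degrees, less where a joint would pass 70% of its speed; a pose out of reach is approached as far as the arm can. A call with a number of a shift or a turn outside -1 to 1 is refused whole. A call with a gripper value outside its range is refused whole. The fingers move at their own pace and stop on an object; FORCE is the grip in N (left out, the last holds). Time passes only in rows, so rows that do not move let the fingers close. It gives the time, the measured TCP pose, the force and the opening at its end, in the units of the state.
- robot.observe(): the state, without advancing time (a new reading comes with each control period).
- robot.camera(name): name is "scene" or "top" or "wrist"; returns (picture, depth): 420x560x3 uint8, red, green, blue; 420x560 float32, m along the optical axis (not along the pixel's ray), 0 where there is no reading.
- robot.camera_info(name): a dict with "fov_y" (degrees; the focal length in pixels is half the picture's height over the tangent of half this angle, whatever the lens; pixels are square), "cx", "cy" (the principal point, pixels), "rvec" (rotation vector, rad) and "tvec" (3), from world to camera coordinates, as OpenCV has them; the wrist camera has in their place "hand_eye" (4x4, takes a point from camera to tool coordinates, whose origin is the TCP and whose axes are the tool frame's). Camera axes: x right, y down, z forward; pixel columns grow to the right and rows downward; lengths in m; the calibration is good to about 2 mm. A picture is of the moment at which its call begins: read the wrist's pose just before it. camera_info takes no time and is no camera call.
- robot.job_done(): hands the job in, once; it reports no verdict.
Trained networks look in the newest picture that a camera, given by its name, has taken for a name from the list of things; names that differ only in an ending like _2 or _b are one class to them, and where a whole thing is asked for, a point or a joint stands for the part that bears it (a point fixed in the world has none). Each returns a list of dicts, best first, with "score" (0 to 1); they miss things now and then, are a little off and sometimes report something else, mostly with a low value. They report only what shows in the picture. A call takes as long as a camera call. They do not tell look-alikes from the thing itself.
- robot.find_in(camera, target): "xyz" ([x, y, z] in m, in world coordinates, good to about 4 mm: the middle of the surface that is visible of it).
The state is a dict: "t": time; "joint_positions": joint angles; "qd": joint speeds; "joint_torque": joint torques, N m; "position": TCP position; "orientation": TCP orientation; "contact_force": force on the tool from outside, world axes, zero at the start; "ft_torque": the same for the moment, N m; "gripper_width": finger opening in m.
Only numpy, scipy, OpenCV 4.12 (cv2) and the standard library are available. Lean on these libraries where they do the work, as an engineer would, in place of code of your own. Each camera call takes 0.05 s, during which the arm holds its last target.

### The job

Get the chest ready for a workmate to dowel on its lid stay. By its black pull, tip the yellow hopper about 45 degrees (never beyond 60) so that both dowels roll out into the green catch tray, and swing it back level; then raise the chest lid by its red pull to its balance point, where it would fall neither shut nor open, without ever letting it drop or go over backwards. Finish while holding: keep the red pull gripped with the lid still at balance, and leave the other tools and blocks on the bench where they are.

Things in the scene. Friction and masses are not known exactly. Their poses are not given: they have to be found in the camera images.
- stand: Fixed grey stand with the tipping hopper (its own +x, rear) and an open green catch tray (-x, front). Stand and chest may swap sides. Origin on the bench, z up; base spans x -180 to +90, y -85 to +85 mm. Inside of tray: x -172 to -65, y -67 to +67 mm, floor 12 mm up, front wall to 64 mm. Two cheeks at the pivot reach 98 mm.
- hopper_hinge (a point): Middle of the hopper's pivot axis, fixed on the stand at x -55, y 0, z 75 mm of its frame. The axis runs along the stand's y.
- hopper (a joint): Tilt of the hopper, rad: 0 level (the start), grows as its rear (+x) end swings up and forward over the pivot so that it pours into the tray; limit 1.3. Takes about 0.5 N m to move and stays wherever it is left. Its bottom slopes 15 degrees to the rear at level, so dowels leave only beyond about 0.3 rad.
- hopper_pull (a point): Grip point of the black tab on the hopper's rear wall: tab 22 mm wide along the pivot axis (stand's y: pinch across it), 10 mm thick, ending in a 16 mm drum along y. Point: drum centre, 35 mm above the wall; axes as the hopper's. At level 121 mm behind (+x) and 77 mm above the pivot; swings with it. Pinched across y it can turn between the fingers: the hand can stay pointing down.
- pin1_center (a point): Centre of the first dark wooden dowel, 22 mm in diameter, 80 mm long, 20 g, loose; starts lying across the hopper against its rear wall.
- pin2_center (a point): Centre of the second dowel, same as the first; starts just in front of it.
- chest: Fixed pine chest, 180 (x) x 220 (y) x 90 mm high, open at the top under its lid. Origin at the centre of its underside, z up, front towards -x of its frame.
- lid_hinge (a point): Middle of the lid's hinge axis, fixed on the chest's rear top edge at x +90, y 0, z 90 mm of its frame. The axis runs along the chest's y.
- lid (a joint): Opening of the lid, rad: 0 shut (the start), grows as its front swings up and back; limit 2.2. Deep wooden lid 180 x 220 x 45 mm, 0.35 to 0.7 kg, swings freely. Shut, its centre of mass is 93 mm in front of and 31 mm above the hinge, so it balances opened 1.25 rad (71.5 degrees), short of upright; below that it falls shut, above it falls open.
- lid_pull (a point): Grip point of the red tab on the lid's front face: tab 22 mm wide along the hinge axis (chest's y: pinch across it), 10 mm thick, ending in a 16 mm drum along y. Point: drum centre, 35 mm out from the face; axes as the lid's. Shut, 215 mm in front of (-x) and 22 mm above the hinge; swings with it. Pinched across y it can turn between the fingers: the hand can stay pointing down.
- mallet: Bystander: joiner's mallet, white head 68 mm in diameter and 110 mm long, wooden handle, 310 mm in all, lying.
- block1: Bystander: pine joint sample, 130 x 60 x 50 mm with two tenons, lying behind the work.
- block2: Bystander: the same joint sample, lying to the right.
- wax: Bystander: red tin, 72 mm in diameter, 45 mm high.
There are look-alikes about, which are no part of the job. What is shaped like the part that bears pin1_center but pink or purple is not meant.

How it is judged:
By the outcome, as a careful person would: the job done as asked, in the order asked, and still so for the second after the job is handed in, while the arm keeps its last pose, push and grip.
It also fails if it takes over 58 s, if anything falls off the work surface, if the arm or the gripper's body presses on something with over 40 N, if the wrist force passes 120 N, or if a joint passes its speed limit or range.

## Working session

There is one attempt and no reset: what is moved stays moved. The work goes in short steps, Python scripts to look and compute and a shell command to move; the robot and the scene stay as the last step left them, time stands still between calls to the robot, and variables do not carry over. Pictures are saved under pics/ and viewed, and the job is handed in when it is done.

```bash
ls; mkdir -p pics
cat > h.py <<'E'
import numpy as np, cv2
from cell import robot
from scipy.spatial.transform import Rotation as R
def snap(cam,fn):
    p,d=robot.camera(cam); cv2.imwrite('pics/'+fn,p[:,:,::-1]); np.save('pics/'+fn+'.npy',d); return p,d
def K(cam):
    i=robot.camera_info(cam); f=210/np.tan(np.radians(i['fov_y'])/2); return f,i['cx'],i['cy'],i
def world(cam,u,v,z):
    f,cx,cy,i=K(cam); pc=np.array([(u-cx)/f*z,(v-cy)/f*z,z])
    Rm=R.from_rotvec(np.ravel(i['rvec'])).as_matrix(); return Rm.T@(pc-np.ravel(i['tvec']))
def proj(cam,P):
    f,cx,cy,i=K(cam); Rm=R.from_rotvec(np.ravel(i['rvec'])).as_matrix(); pc=Rm@np.array(P)+np.ravel(i['tvec'])
    return pc[0]/pc[2]*f+cx, pc[1]/pc[2]*f+cy
E
python3 - <<'E'
from h import *
np.set_printoptions(precision=4,suppress=True)
print(robot.observe()); print(robot.hold_point_z)
snap('scene','s0.png')
for n in ['hopper_pull','lid_pull','stand','chest','pin1_center']:
    for r in robot.find_in('scene',n)[:4]: print('scene',n,np.round(r['xyz'],4),round(r['score'],2),np.round(proj('scene',r['xyz'])))
snap('top','t0.png')
for n in ['hopper_pull','lid_pull','stand','chest','hopper','lid','pin1_center']:
    for r in robot.find_in('top',n)[:4]: print('top',n,np.round(r['xyz'],4),round(r['score'],2),np.round(proj('top',r['xyz'])))
E
```

```text
pics
{'t': 0.0, 'joint_positions': array([-1.3221,  0.2458,  1.559 , -0.    ,  1.3387, -0.1741]), 'qd': array([-0.0002, -0.0018, -0.0011,  0.0029,  0.0003,  0.001 ]), 'joint_torque': array([ -0.0005, -41.5837, -31.4602,   0.0685,   0.0333,  -0.0002]), 'position': array([ 0.2665, -0.5922,  0.2044]), 'orientation': array([-2.6371,  1.7052,  0.0022]), 'contact_force': array([0.5597, 0.5019, 0.6899]), 'ft_torque': array([ 0.0084,  0.0273, -0.0483]), 'gripper_width': 0.09402703136714419}
0.0188
scene hopper_pull [ 0.5397 -0.1671  0.0881] 0.68 [268. 181.]
scene hopper_pull [ 0.7764 -0.0975  0.0467] 0.18 [210. 222.]
scene lid_pull [0.5989 0.2671 0.1366] 0.87 [328. 249.]
scene stand [ 0.5046 -0.144   0.0494] 0.74 [280. 192.]
scene chest [0.6149 0.2846 0.1276] 0.91 [327. 258.]
scene pin1_center [ 0.7259 -0.2439  0.0165] 0.57 [209. 202.]
top hopper_pull [ 0.5233 -0.1939  0.0804] 0.67 [348. 241.]
top lid_pull [0.5791 0.2332 0.1321] 0.63 [184. 214.]
top stand [ 0.4662 -0.186   0.009 ] 0.74 [342. 263.]
top chest [0.579  0.2341 0.134 ] 0.64 [183. 214.]
top lid [0.5799 0.2314 0.1365] 0.77 [184. 213.]
top lid [ 0.7666 -0.1175  0.0441] 0.37 [319. 154.]
top pin1_center [ 0.7243 -0.2487  0.0227] 0.68 [365. 172.]
top pin1_center [ 0.5811 -0.1949  0.0835] 0.54 [349. 219.]
top pin1_center [ 0.5026 -0.3799  0.0207] 0.54 [412. 251.]
top pin1_center [0.5736 0.2329 0.1338] 0.44 [184. 216.]
```

View pics/s0.png

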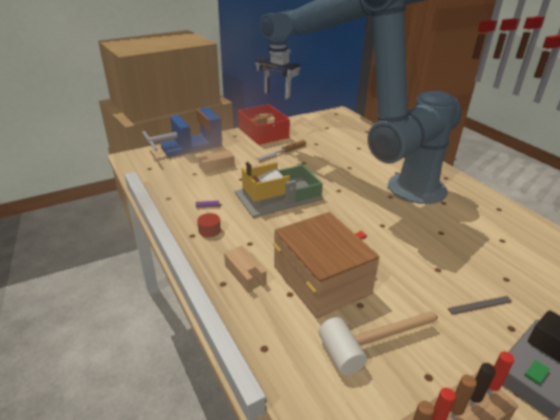

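View pics/t0.png

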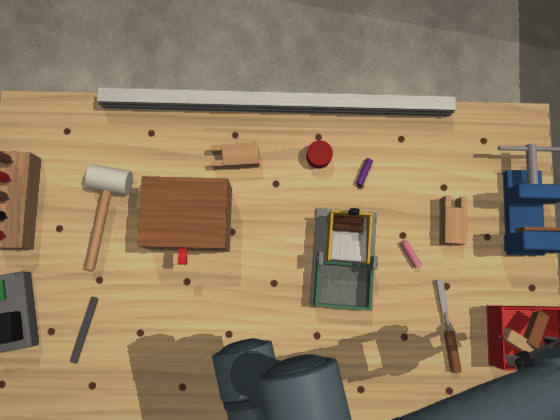

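Top view: black pull at about (353,211) on the yellow hopper, with two dark dowels at (348,222). The red lid pull is at (183,257). Look-alikes are the purple dowel at (364,173) and the pink one at (411,254). The red tin at (319,154), the red box and the red handles are also not pulls.

Run:
```python
from h import *
p=cv2.imread('pics/t0.png'); d=np.load('pics/t0.png.npy')
a=cv2.resize(p[195:320,300:390],None,fx=4.5,fy=4.5,interpolation=cv2.INTER_CUBIC)
b=cv2.resize(p[165:277,125:245],None,fx=3.2,fy=4.5,interpolation=cv2.INTER_CUBIC)
h=min(a.shape[0],b.shape[0]); cv2.imwrite('pics/crop0.png',np.hstack([a[:h],b[:h]]))
for uv in [(353,211),(355,211),(351,212),(348,220),(183,257),(183,253),(183,262),(182,214)]:
    u,v=uv; print(uv,d[v,u],world('top',u,v,d[v,u]).round(4))
i=robot.camera_info('top');print(i)
# red/black pixels clouds
hsv=cv2.cvtColor(p,cv2.COLOR_BGR2HSV)
def W(m):
    vs,us=np.nonzero(m); return np.array([world('top',u,v,d[v,u]) for u,v in zip(us,vs)])
m=np.zeros(p.shape[:2],bool); m[245:270,170:195]=True
red=m&(hsv[:,:,1]>180)&((hsv[:,:,0]<6)|(hsv[:,:,0]>174))
w=W(red); print('red',len(w),w.mean(0),w.min(0),w.max(0))
# lid rect
P=W((np.arange(420)[:,None]>160)&(np.arange(420)[:,None]<265)&(np.arange(560)[None]>120)&(np.arange(560)[None]<250))
L=P[P[:,2]>0.12].astype(np.float32); print(cv2.minAreaRect(L[:,:2]), np.median(L[:,2]))
Q=W((np.arange(420)[:,None]>195)&(np.arange(420)[:,None]<325)&(np.arange(560)[None]>300)&(np.arange(560)[None]<392))
for z in (0.006,0.03,0.05):
    L=Q[Q[:,2]>z].astype(np.float32); r=cv2.minAreaRect(L[:,:2]); print(z,r,len(L))
```

```text
(353, 211) 1.2371773 [ 0.5911 -0.193   0.1599]
(355, 211) 1.2367034 [ 0.5911 -0.198   0.1605]
(351, 212) 1.2367567 [ 0.5885 -0.188   0.1599]
(348, 220) 1.3119742 [ 0.5782 -0.1923  0.0827]
(183, 257) 1.2498947 [0.4696 0.2321 0.1238]
(183, 253) 1.2577348 [0.48   0.2338 0.1172]
(183, 262) 1.2486166 [0.457  0.2316 0.1234]
(182, 214) 1.2539927 [0.5778 0.2378 0.1342]
{'fov_y': 46.036012502330394, 'cx': 281.6472111011281, 'cy': 216.26255239495413, 'rvec': array([ 2.18155095, -2.1377149 ,  0.16434491]), 'tvec': array([-0.02863121,  0.58977251,  1.31314579])}
red 138 [0.47326842 0.23541471 0.11809602] [0.45433454 0.22469921 0.11312518] [0.49302005 0.24667919 0.12513847]Traceback (most recent call last):
  File "<stdin>", line 17, in <module>
  File "<stdin>", line 12, in W
  File "h.py", line 9, in world
    f,cx,cy,i=K(cam); pc=np.array([(u-cx)/f*z,(v-cy)/f*z,z])
              ~^^^^^
  File "h.py", line 7, in K
    i=robot.camera_info(cam); f=210/np.tan(np.radians(i['fov_y'])/2); return f,i['cx'],i['cy'],i
ValueError: time passes only in moves, steps and waits
```

View pics/crop0.png

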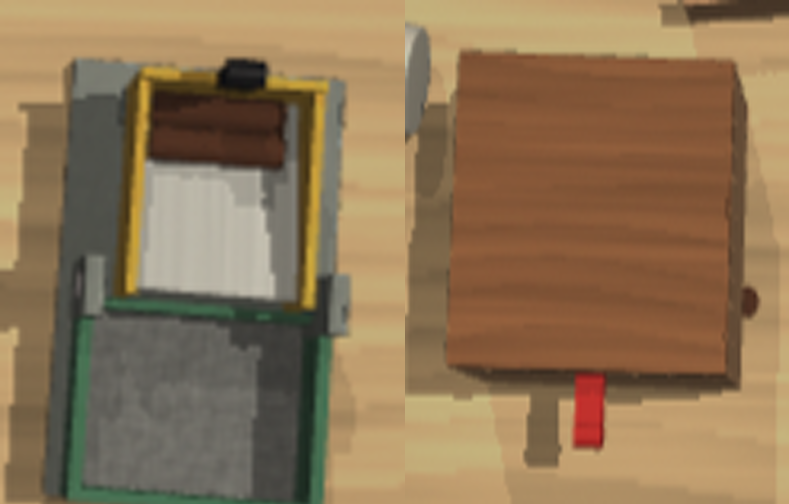

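The crop confirms a black drum at the top centre of the yellow hopper's rear wall with two dark brown dowels against it, and the red tab at the lid's front (near) face. Those are the right parts; next I'll fit the stand and chest poses.

```bash
python3 - <<'E'
import re
s=open('h.py').read()
s=s.replace("def K(cam):\n    i=robot.camera_info(cam);","_c={}\ndef K(cam):\n    if cam not in _c: _c[cam]=robot.camera_info(cam)\n    i=_c[cam];")
s+='''
def cloud(cam,d):
    f,cx,cy,i=K(cam); v,u=np.mgrid[:d.shape[0],:d.shape[1]]
    pc=np.stack([(u-cx)/f*d,(v-cy)/f*d,d],-1)
    Rm=R.from_rotvec(np.ravel(i['rvec'])).as_matrix(); return (pc-np.ravel(i['tvec']))@Rm
def wcloud(d,obs):
    i=robot.camera_info('wrist'); f=210/np.tan(np.radians(i['fov_y'])/2); v,u=np.mgrid[:d.shape[0],:d.shape[1]]
    pc=np.stack([(u-i['cx'])/f*d,(v-i['cy'])/f*d,d],-1); T=np.array(i['hand_eye'])
    pt=pc@T[:3,:3].T+T[:3,3]; return pt@R.from_rotvec(obs['orientation']).as_matrix().T+obs['position']
'''
open('h.py','w').write(s)
E
python3 - <<'E'
from h import *
np.set_printoptions(precision=4,suppress=True)
p=cv2.imread('pics/t0.png'); d=np.load('pics/t0.png.npy'); C=cloud('top',d)
hsv=cv2.cvtColor(p,cv2.COLOR_BGR2HSV)
L=C[160:265,120:250].reshape(-1,3); L=L[(L[:,2]>0.128)&(L[:,2]<.2)].astype(np.float32)
print('lid',cv2.minAreaRect(L[:,:2]),np.median(L[:,2]))
Q=C[195:325,300:392].reshape(-1,3)
for z in (0.006,0.03): 
    l=Q[(Q[:,2]>z)&(Q[:,2]<.2)].astype(np.float32); print('stand',z,cv2.minAreaRect(l[:,:2]))
# yellow
m=(hsv[:,:,0]>15)&(hsv[:,:,0]<32)&(hsv[:,:,1]>170); m[:195]=0;m[330:]=0;m[:,:300]=0;m[:,392:]=0
y=C[m]; y=y[y[:,2]>.07].astype(np.float32);print('yellow',len(y),cv2.minAreaRect(y[:,:2]),np.percentile(y[:,2],[5,50,95]))
b=(hsv[:,:,2]<50); b[:205]=0;b[218:]=0;b[:,:340]=0;b[:,366:]=0
k=C[b&(C[:,:,2]>.14)];print('black',len(k),k.min(0),k.max(0),k.mean(0))
g=(hsv[:,:,0]>60)&(hsv[:,:,0]<95)&(hsv[:,:,1]>100)&(C[:,:,2]>.05); g[:220]=0;g[:,:300]=0;g[:,392:]=0
k=C[g].astype(np.float32);print('green',len(k),cv2.minAreaRect(k[:,:2]))
E
```

```text
Traceback (most recent call last):
cv2.error: OpenCV(4.12.0) /io/opencv/modules/imgproc/src/convhull.cpp:143: error: (-215:Assertion failed) total >= 0 && (depth == CV_32F || depth == CV_32S) in function 'convexHull'
```

Run:
```python
from h import *
np.set_printoptions(precision=4,suppress=True)
p=cv2.imread('pics/t0.png'); d=np.load('pics/t0.png.npy'); C=cloud('top',d)
hsv=cv2.cvtColor(p,cv2.COLOR_BGR2HSV)
rect=lambda l: cv2.minAreaRect(np.ascontiguousarray(l[:,:2]*1000,dtype=np.float32))
L=C[160:265,120:250].reshape(-1,3); L=L[(L[:,2]>0.128)&(L[:,2]<.2)]
print('lid',rect(L),np.median(L[:,2]))
Q=C[195:325,300:392].reshape(-1,3)
for z in (0.006,0.03): 
    l=Q[(Q[:,2]>z)&(Q[:,2]<.2)]; print('stand',z,rect(l))
m=(hsv[:,:,0]>15)&(hsv[:,:,0]<32)&(hsv[:,:,1]>170); m[:195]=0;m[330:]=0;m[:,:300]=0;m[:,392:]=0
y=C[m]; y=y[y[:,2]>.07];print('yellow',len(y),rect(y),np.percentile(y[:,2],[5,50,95]))
b=(hsv[:,:,2]<50); b[:205]=0;b[218:]=0;b[:,:340]=0;b[:,366:]=0
k=C[b&(C[:,:,2]>.14)];print('black',len(k),k.min(0),k.max(0),k.mean(0))
g=(hsv[:,:,0]>60)&(hsv[:,:,0]<95)&(hsv[:,:,1]>100)&(C[:,:,2]>.05); g[:220]=0;g[:,:300]=0;g[:,392:]=0
k=C[g];print('green',len(k),rect(k))
```

```text
lid ((583.9168701171875, 236.49061584472656), (181.11514282226562, 221.1083526611328), 0.0221578236669302) 0.1355779562950485
stand 0.006 ((480.0097961425781, -196.90464782714844), (254.00950622558594, 361.6872863769531), 89.35224151611328)
stand 0.03 ((473.4617614746094, -187.63999938964844), (157.09710693359375, 254.11798095703125), 86.4814453125)
yellow 438 ((532.9036865234375, -192.53460693359375), (107.94806671142578, 127.13983917236328), 86.62374877929688) [0.082  0.1078 0.1183]
black 53 [ 0.5844 -0.2065  0.1433] [ 0.5967 -0.1852  0.1639] [ 0.5903 -0.1957  0.1574]
green 0 ((0.0, 0.0), (0.0, 0.0), 0.0)
```

```bash
cat >> h.py <<'E'
def plan(target,yaw):
    """target TCP xyz, yaw(deg) of tool x in world, tool down"""
    o=robot.observe(); Rm=R.from_rotvec(o['orientation']).as_matrix()
    y=np.radians(yaw); T=np.array([[np.cos(y),np.sin(y),0],[np.sin(y),-np.cos(y),0],[0,0,-1]]).T if 0 else np.column_stack([[np.cos(y),np.sin(y),0],[np.sin(y),-np.cos(y),0],[0,0,-1]])
    rv=R.from_matrix(Rm.T@T).as_rotvec()
    d=np.array(target)-o['position']
    print('t',round(o['t'],2),'pos',o['position'].round(4),'F',o['contact_force'].round(1),'w',round(o['gripper_width'],4))
    print('turn shares',(rv/np.pi).round(4)); print('shift units now',(Rm.T@d/.025).round(2),' after turn',(T.T@d/.025).round(2))
E
python3 -m crank '[{"dr":[0,0,0.0383],"xyz":[0,0,-0.8],"claw":-1},{"dr":[0,0,0.0383],"xyz":[0,0,-0.8],"claw":-1},{"dr":[0,0,0.0383],"xyz":[0,0,-0.8],"claw":-1},{"dr":[0,0,0.0383],"xyz":[0,0,-0.8],"claw":-1}]' 30
python3 -c "
from h import *
plan([.55,-.19,.29],-93.4)"
```

```text
t: 1.1
position: [0.2667, -0.5927, 0.2863]
orientation: [-2.15, 2.291, 0.0]
contact_force: [0.0, -0.7, -0.4]
gripper_width: 0.0941
t 1.1 pos [ 0.2667 -0.5927  0.2863] F [ 0.  -0.7 -0.4] w 0.0941
turn shares [ 0.      0.     -0.0013]
shift units now [-16.79 -10.29  -0.15]  after turn [-16.75 -10.36  -0.15]
```

```bash
R1='x'; python3 -m crank '[{"dr":[0,0,0],"xyz":[-0.98,-0.6,0],"claw":-1},{"dr":[0,0,0],"xyz":[-0.98,-0.6,0],"claw":-1},{"dr":[0,0,0],"xyz":[-0.98,-0.6,0],"claw":-1},{"dr":[0,0,0],"xyz":[-0.98,-0.6,0],"claw":-1},{"dr":[0,0,0],"xyz":[-0.98,-0.6,0],"claw":-1}]'
python3 -m crank '[{"dr":[0,0,0],"xyz":[-0.98,-0.6,0],"claw":-1},{"dr":[0,0,0],"xyz":[-0.98,-0.6,0],"claw":-1},{"dr":[0,0,0],"xyz":[-0.98,-0.6,0],"claw":-1},{"dr":[0,0,0],"xyz":[-0.98,-0.6,0],"claw":-1},{"dr":[0,0,0],"xyz":[-0.98,-0.6,0],"claw":-1}]'
python3 -m crank '[{"dr":[0,0,0],"xyz":[-0.98,-0.6,0],"claw":-1},{"dr":[0,0,0],"xyz":[-0.98,-0.6,0],"claw":-1},{"dr":[0,0,0],"xyz":[-0.98,-0.6,0],"claw":-1},{"dr":[0,0,0],"xyz":[-0.98,-0.6,0],"claw":-1},{"dr":[0,0,0],"xyz":[-0.98,-0.6,0],"claw":-1}]'
python3 - <<'E'
from h import *
plan([.55,-.19,.29],-93.4)
o=robot.observe(); p,d=snap('wrist','w0.png'); np.save('pics/w0o.npy',[o['position'],o['orientation']])
for n in ['hopper_pull','pin1_center']:
    for r in robot.find_in('wrist',n)[:4]: print(n,np.round(r['xyz'],4),round(r['score'],2))
E
```

```text
t: 1.6
position: [0.3493, -0.4739, 0.2855]
orientation: [-2.155, 2.286, -0.0]
contact_force: [1.4, -0.7, -0.6]
gripper_width: 0.0941
t: 2.1
position: [0.4313, -0.3559, 0.2856]
orientation: [-2.155, 2.286, -0.0]
contact_force: [0.7, -0.3, -0.2]
gripper_width: 0.0941
t: 2.6
position: [0.5134, -0.238, 0.2856]
orientation: [-2.155, 2.285, -0.0]
contact_force: [0.6, -0.2, -0.7]
gripper_width: 0.0939
t 2.6 pos [ 0.5134 -0.238   0.2856] F [ 0.6 -0.2 -0.7] w 0.0939
turn shares [-0.0001 -0.      0.0003]
shift units now [-2.   -1.35 -0.18]  after turn [-2.   -1.35 -0.18]
hopper_pull [ 0.5219 -0.1934  0.0798] 0.77
hopper_pull [ 0.5908 -0.487   0.0499] 0.72
pin1_center [ 0.5782 -0.199   0.079 ] 0.98
pin1_center [ 0.7215 -0.2545  0.0183] 0.73
pin1_center [ 0.5254 -0.1921  0.0796] 0.5
```

View pics/w0.png

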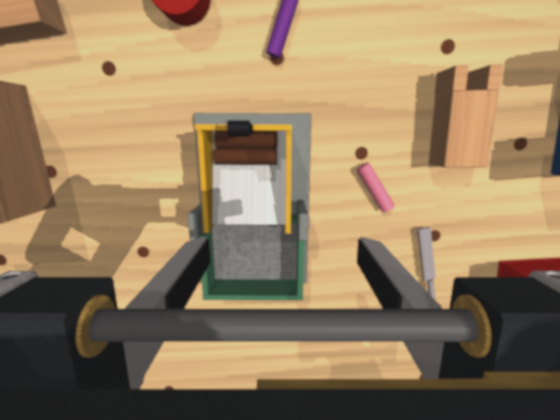

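The wrist view shows the stand square to the hand, the drum at (239,127) and the dowels at (245,148). Now to measure the drum and yaw from this view.

Run:
```python
from h import *
np.set_printoptions(precision=4,suppress=True)
p=cv2.imread('pics/w0.png'); d=np.load('pics/w0.png.npy'); a=np.load('pics/w0o.npy')
C=wcloud(d,{'position':a[0],'orientation':a[1]}); hsv=cv2.cvtColor(p,cv2.COLOR_BGR2HSV)
rect=lambda l: cv2.minAreaRect(np.ascontiguousarray(l[:,:2]*1000,dtype=np.float32))
b=(hsv[:,:,2]<60)&(C[:,:,2]>.135)&(C[:,:,2]<.18); b[:110]=0;b[145:]=0;b[:,:215]=0;b[:,260:]=0
k=C[b];print('black',len(k),np.percentile(k,2,axis=0),np.percentile(k,98,axis=0),k.mean(0))
m=(hsv[:,:,0]>15)&(hsv[:,:,0]<32)&(hsv[:,:,1]>170)&(C[:,:,2]>.07)&(C[:,:,2]<.13); m[:100]=0;m[250:]=0;m[:,:180]=0;m[:,310:]=0
print('yellow',rect(C[m]))
s=(C[:,:,2]>.004)&(C[:,:,2]<.025)&(hsv[:,:,1]<60); s[:100]=0; s[:,:180]=0;s[:,320:]=0;s[230:]=0
print('base',rect(C[s]),C[s].min(0),C[s].max(0), s.sum())
# base right edge & left edge fit per row
pts=[C[r,np.nonzero(s[r])[0].max()] for r in range(125,205,4)]
pts=np.array(pts); print('right edge slope deg',np.degrees(np.polyfit(pts[:,0],pts[:,1],1)[0]))
```

```text
black 352 [ 0.5836 -0.2104  0.1518] [ 0.5981 -0.1889  0.1609] [ 0.5906 -0.1996  0.1581]
yellow ((527.2195434570312, -188.50350952148438), (117.7999267578125, 137.87339782714844), 87.12338256835938)
base ((527.1260986328125, -194.52944946289062), (167.2086944580078, 175.0596466064453), 86.4777603149414) [ 0.4366 -0.2828  0.0089] [ 0.6194 -0.1157  0.0249] 2908
right edge slope deg -3.4294934523544525
```

```bash
python3 -c "
from h import *
plan([.5905,-.198,.134],-93.5)"
```

```text
t 2.75 pos [ 0.5133 -0.2381  0.2856] F [ 0.2 -0.3 -0.4] w 0.0939
turn shares [ 0.     -0.0001  0.0017]
shift units now [-1.78 -2.99  6.06]  after turn [-1.79 -2.99  6.06]
```

```bash
python3 -m crank '[{"dr":[0,0,0],"xyz":[-0.45,-0.75,0.3],"claw":-1},{"dr":[0,0,0],"xyz":[-0.45,-0.75,0.5],"claw":-1},{"dr":[0,0,0],"xyz":[-0.45,-0.75,0.5],"claw":-1},{"dr":[0,0,0],"xyz":[-0.44,-0.74,0.5],"claw":-1},{"dr":[0,0,0],"xyz":[0,0,0.7],"claw":-0.4}]'
python3 -c "
from h import *
plan([.5905,-.198,.134],-93.5)
o=robot.observe();p,d=snap('wrist','w1.png')
"
```

```text
t: 3.25
position: [0.5914, -0.1993, 0.2231]
orientation: [-2.156, 2.284, -0.003]
contact_force: [-0.4, 0.7, 0.4]
gripper_width: 0.0891
t 3.25 pos [ 0.5914 -0.1993  0.2231] F [-0.4  0.7  0.4] w 0.0891
turn shares [-0.0005 -0.0002  0.001 ]
shift units now [-0.05  0.04  3.56]  after turn [-0.05  0.04  3.56]
```

View pics/w1.png

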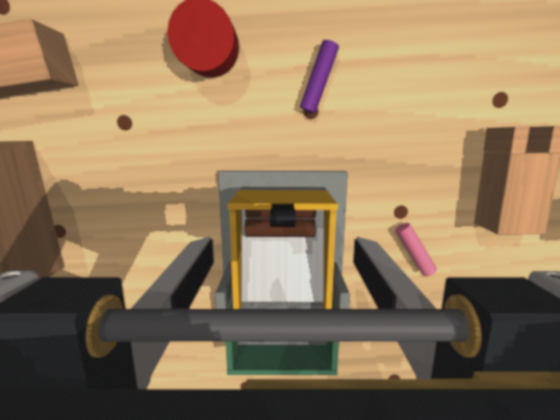

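The drum is at (283,215), centred between the fingers, which sit at about (200,245) and (368,245). Descending.

```bash
python3 -m crank '[{"dr":[0,0,0],"xyz":[-0.02,0.02,0.9],"claw":-0.4},{"dr":[0,0,0],"xyz":[-0.02,0.02,0.9],"claw":-0.3},{"dr":[0,0,0],"xyz":[0,0,0.9],"claw":-0.2},{"dr":[0,0,0],"xyz":[0,0,0.85],"claw":-0.1},{"dr":[0,0,0],"xyz":[0,0,0],"claw":0}]'
python3 -c "
from h import *
plan([.5905,-.198,.134],-93.5)
o=robot.observe();p,d=snap('wrist','w2.png')
"
```

```text
t: 3.8
position: [0.5865, -0.1978, 0.131]
orientation: [2.152, -2.285, -0.01]
contact_force: [-0.4, 0.7, -0.2]
gripper_width: 0.0482
t 3.8 pos [ 0.5865 -0.1978  0.131 ] F [-0.4  0.7 -0.2] w 0.0482
turn shares [0.0019 0.0008 0.0003]
shift units now [-0.   -0.16 -0.12]  after turn [-0.   -0.16 -0.12]
```

View pics/w2.png

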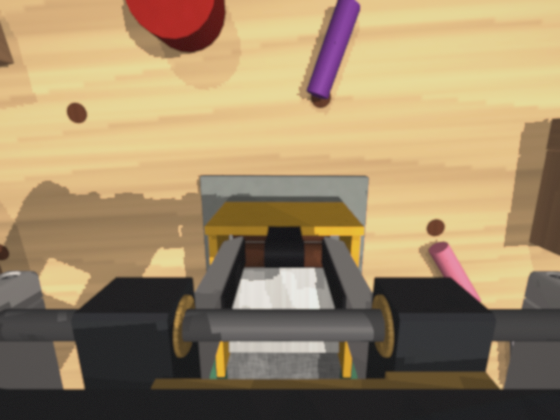

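Both fingers straddle the black drum at (283,245). I'll correct 4 mm forward and 3 mm up, then close.

```bash
python3 -m crank '[{"dr":[0,0,0],"xyz":[0,-0.16,-0.12],"claw":0.2},{"dr":[0,0,0],"xyz":[0,0,0],"claw":0.7},{"dr":[0,0,0],"xyz":[0,0,0],"claw":1},{"dr":[0,0,0],"xyz":[0,0,0],"claw":1},{"dr":[0,0,0],"xyz":[0,0,0],"claw":1}]' 35
python3 -c "
from h import *
plan([.5905,-.198,.134],-93.5)
"
```

```text
t: 4.35
position: [0.5938, -0.1988, 0.1385]
orientation: [2.156, -2.285, 0.004]
contact_force: [-0.8, -2.3, 4.1]
gripper_width: 0.0219
t 4.35 pos [ 0.5938 -0.1988  0.1385] F [-0.8 -2.3  4.1] w 0.0219
turn shares [-0.0006 -0.0006  0.0008]
shift units now [-0.02  0.13  0.18]  after turn [-0.02  0.13  0.18]
```

Gripped at 21.9 mm. Now I'll swing the hopper along its arc, r 143.4 mm: tool +y is forward and tool −z is up.

```bash
python3 -m crank '[{"dr":[0,0,0],"xyz":[0,0.14,-0.21],"claw":1},{"dr":[0,0,0],"xyz":[0,0.15,-0.2],"claw":1},{"dr":[0,0,0],"xyz":[0,0.155,-0.195],"claw":1},{"dr":[0,0,0],"xyz":[0,0.165,-0.19],"claw":1},{"dr":[0,0,0],"xyz":[0,0.175,-0.18],"claw":1}]'
python3 -m crank '[{"dr":[0,0,0],"xyz":[0,0.18,-0.175],"claw":1},{"dr":[0,0,0],"xyz":[0,0.19,-0.165],"claw":1},{"dr":[0,0,0],"xyz":[0,0.195,-0.16],"claw":1},{"dr":[0,0,0],"xyz":[0,0,0],"claw":1}]'
python3 -c "
from h import *
o=robot.observe(); P=o['position']+[0,0,.0188]
pv=np.array([.5905-.121*np.cos(np.radians(3.5)),-.198+.121*np.sin(np.radians(3.5)),.075])
v=P-pv; c,s=np.cos(np.radians(-3.5)),np.sin(np.radians(-3.5)); h=v[0]*c+v[1]*s
print(h,v[2],np.hypot(h,v[2]),np.degrees(np.arctan2(v[2],h))-32.47)
p,d=snap('wrist','w3.png')
"
```

```text
t: 4.85
position: [0.574, -0.1975, 0.1611]
orientation: [-2.155, 2.285, -0.005]
contact_force: [3.4, -4.5, -6.6]
gripper_width: 0.0215
t: 5.25
position: [0.559, -0.1966, 0.1737]
orientation: [2.155, -2.285, 0.002]
contact_force: [0.6, -3.7, -2.5]
gripper_width: 0.0213
0.0894952567044817 0.11751637391174873 0.1477142481616686 20.238710314312833
```

View pics/w3.png

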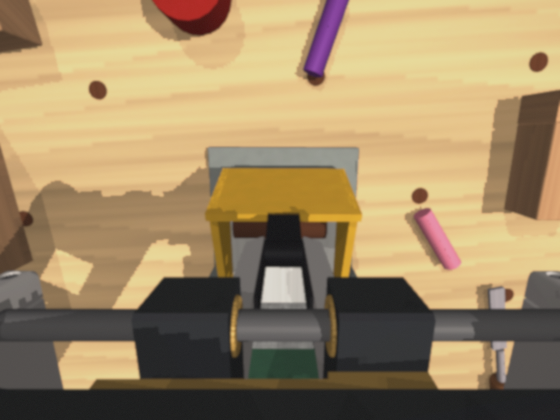

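The hopper is following, at about 20 degrees and with low forces. I'll continue to 45.

```bash
python3 -m crank '[{"dr":[0,0,0],"xyz":[0,0.205,-0.15],"claw":1},{"dr":[0,0,0],"xyz":[0,0.21,-0.14],"claw":1},{"dr":[0,0,0],"xyz":[0,0.215,-0.13],"claw":1},{"dr":[0,0,0],"xyz":[0,0.22,-0.12],"claw":1},{"dr":[0,0,0],"xyz":[0,0.225,-0.11],"claw":1}]'
python3 -m crank '[{"dr":[0,0,0],"xyz":[0,0.23,-0.1],"claw":1},{"dr":[0,0,0],"xyz":[0,0.235,-0.09],"claw":1},{"dr":[0,0,0],"xyz":[0,0.235,-0.08],"claw":1},{"dr":[0,0,0],"xyz":[0,0.24,-0.07],"claw":1},{"dr":[0,0,0],"xyz":[0,0.24,-0.06],"claw":1}]'
python3 -m crank '[{"dr":[0,0,0],"xyz":[0,0,0],"claw":1},{"dr":[0,0,0],"xyz":[0,0,0],"claw":1},{"dr":[0,0,0],"xyz":[0,0,0],"claw":1}]'
cat >> h.py <<'E'
def hop():
    o=robot.observe(); P=o['position']+[0,0,.0188]
    pv=np.array([.5905-.121*np.cos(np.radians(3.5)),-.198+.121*np.sin(np.radians(3.5)),.075])
    v=P-pv; c,s=np.cos(np.radians(-3.5)),np.sin(np.radians(-3.5)); h=v[0]*c+v[1]*s
    print('hop',h.round(4),v[2].round(4),np.hypot(h,v[2]).round(4),(np.degrees(np.arctan2(v[2],h))-32.47).round(1),'F',o['contact_force'].round(1))
E
python3 -c "
from h import *
hop()
p,d=snap('scene','s1.png'); cv2.imwrite('pics/s1c.png',cv2.resize(p[130:230,200:360,::-1],None,fx=5,fy=5))
p,d=snap('top','t1.png'); cv2.imwrite('pics/t1c.png',cv2.resize(p[190:320,290:400,::-1],None,fx=4,fy=4))
"
```

```text
t: 5.8
position: [0.5329, -0.195, 0.1897]
orientation: [-2.155, 2.286, -0.003]
contact_force: [3.3, -5.1, -5.6]
gripper_width: 0.0217
t: 6.3
position: [0.5038, -0.1931, 0.2002]
orientation: [-2.155, 2.285, -0.004]
contact_force: [4.0, -5.6, -5.1]
gripper_width: 0.0216
t: 6.6
position: [0.5032, -0.1931, 0.2003]
orientation: [2.155, -2.285, 0.001]
contact_force: [-0.7, -5.6, -2.5]
gripper_width: 0.0212
hop 0.0335 0.1441 0.148 44.4 F [-0.7 -5.6 -2.5]
```

View pics/s1c.png

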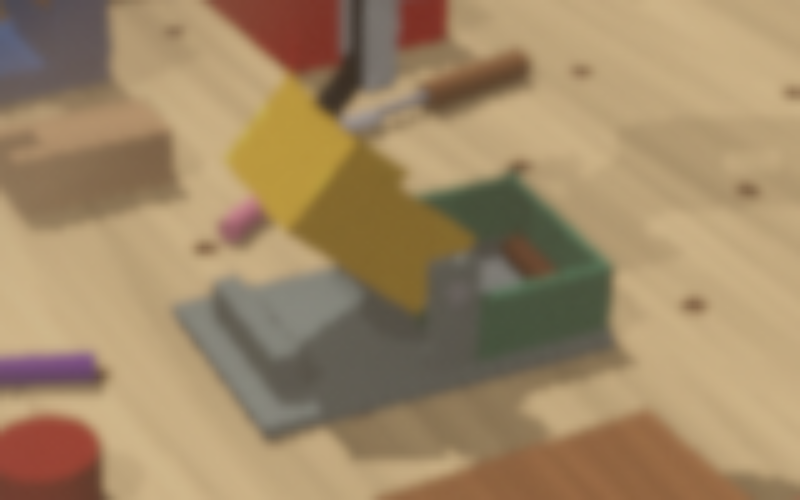

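View pics/t1c.png

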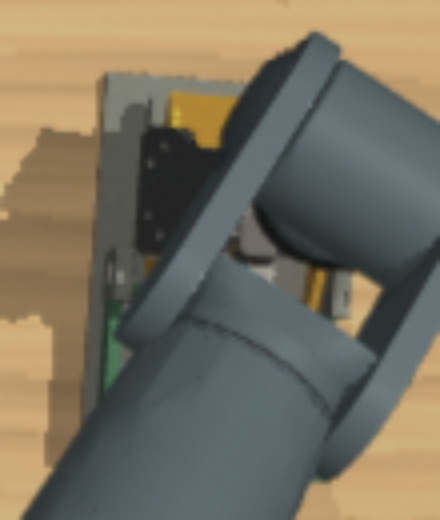

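The hopper is tipped about 44 degrees and at least one dowel is in the tray, at about (307,181) in the scene picture. I'll wait briefly and check for the second.

```bash
python3 -m crank '[{"dr":[0,0,0],"xyz":[0,0.1,-0.02],"claw":1},{"dr":[0,0,0],"xyz":[0,0,0],"claw":1},{"dr":[0,0,0],"xyz":[0,0,0],"claw":1},{"dr":[0,0,0],"xyz":[0,0,0],"claw":1},{"dr":[0,0,0],"xyz":[0,0,0],"claw":1}]'
python3 -c "
from h import *
hop()
p,d=snap('scene','s2.png'); a=cv2.resize(p[130:230,200:360,::-1],None,fx=3.5,fy=3.5)
for r in robot.find_in('scene','pin1_center')[:6]: print(np.round(r['xyz'],4),round(r['score'],2),proj('scene',r['xyz']))
cv2.imwrite('pics/s2c.png',a)
p,d=snap('wrist','w4.png')
"
```

```text
t: 7.2
position: [0.5012, -0.193, 0.2008]
orientation: [-2.155, 2.285, -0.003]
contact_force: [2.2, -5.7, -4.3]
gripper_width: 0.0216
hop 0.0316 0.1446 0.148 45.2 F [ 2.2 -5.7 -4.3]
[ 0.7262 -0.2419  0.0181] 0.52 (np.float64(208.65500267882135), np.float64(202.33099524644683))
```

View pics/s2c.png

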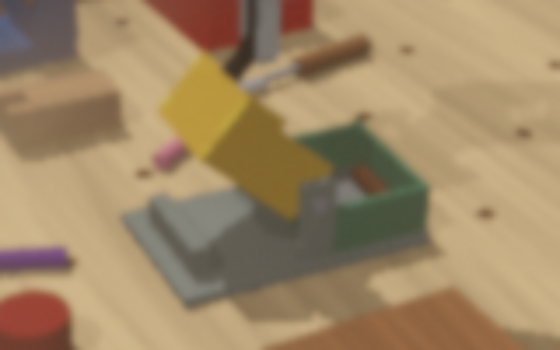

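View pics/w4.png

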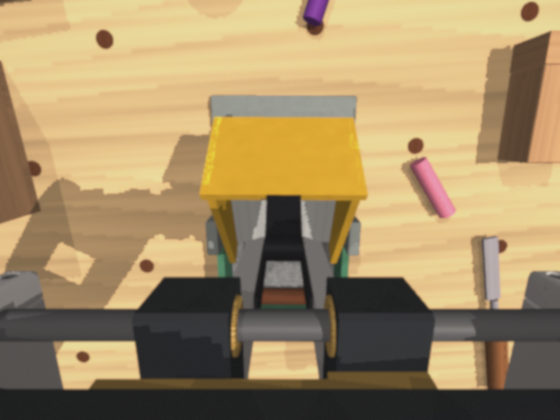

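One dowel shows beneath the fingers in the tray at (285,295); the other may be hidden behind the wall. I'll swing back level and check properly.

```bash
python3 -m crank '[{"dr":[0,0,0],"xyz":[0,-0.34,0.08],"claw":1},{"dr":[0,0,0],"xyz":[0,-0.24,0.07],"claw":1},{"dr":[0,0,0],"xyz":[0,-0.235,0.08],"claw":1},{"dr":[0,0,0],"xyz":[0,-0.235,0.09],"claw":1},{"dr":[0,0,0],"xyz":[0,-0.23,0.1],"claw":1}]'
python3 -m crank '[{"dr":[0,0,0],"xyz":[0,-0.225,0.11],"claw":1},{"dr":[0,0,0],"xyz":[0,-0.22,0.12],"claw":1},{"dr":[0,0,0],"xyz":[0,-0.215,0.13],"claw":1},{"dr":[0,0,0],"xyz":[0,-0.21,0.14],"claw":1},{"dr":[0,0,0],"xyz":[0,-0.205,0.15],"claw":1}]'
python3 -m crank '[{"dr":[0,0,0],"xyz":[0,-0.195,0.16],"claw":1},{"dr":[0,0,0],"xyz":[0,-0.19,0.165],"claw":1},{"dr":[0,0,0],"xyz":[0,-0.18,0.175],"claw":1},{"dr":[0,0,0],"xyz":[0,-0.175,0.18],"claw":1},{"dr":[0,0,0],"xyz":[0,-0.165,0.19],"claw":1}]'
python3 -c "
from h import *
hop(); p,d=snap('wrist','w5.png')"
```

```text
t: 7.85
position: [0.5317, -0.1949, 0.1902]
orientation: [2.154, -2.283, -0.004]
contact_force: [-3.3, -4.6, 0.2]
gripper_width: 0.0216
t: 8.35
position: [0.5586, -0.1965, 0.1741]
orientation: [2.154, -2.283, -0.003]
contact_force: [-2.9, -5.2, 0.3]
gripper_width: 0.0218
t: 8.85
position: [0.5815, -0.198, 0.1526]
orientation: [2.154, -2.283, -0.002]
contact_force: [-2.2, -5.7, 2.4]
gripper_width: 0.0217
hop 0.112 0.0964 0.1478 8.3 F [-2.2 -5.7  2.4]
```

View pics/w5.png

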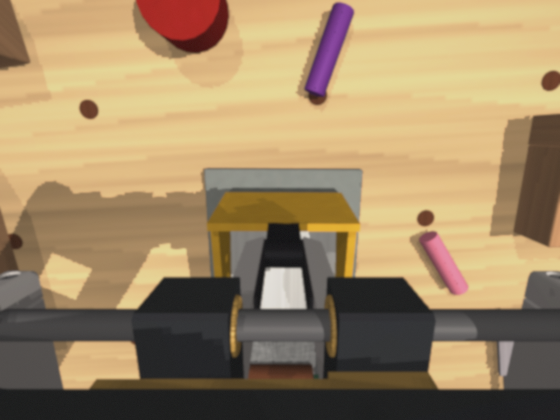

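The hopper is empty. Now to finish the swing to level.

```bash
python3 -m crank '[{"dr":[0,0,0],"xyz":[0,-0.155,0.195],"claw":1},{"dr":[0,0,0],"xyz":[0,-0.15,0.2],"claw":1},{"dr":[0,0,0],"xyz":[0,-0.1,0.15],"claw":1},{"dr":[0,0,0],"xyz":[0,0,0],"claw":1},{"dr":[0,0,0],"xyz":[0,0,0],"claw":1}]'
python3 -c "
from h import *
hop()"
```

```text
t: 9.4
position: [0.5914, -0.1986, 0.1399]
orientation: [2.154, -2.283, -0.002]
contact_force: [-4.3, -5.0, 5.8]
gripper_width: 0.0214
hop 0.1219 0.0837 0.1479 2.0 F [-4.3 -5.   5.8]
```

```bash
python3 -m crank '[{"dr":[0,0,0],"xyz":[0,-0.06,0.08],"claw":1},{"dr":[0,0,0],"xyz":[0,0,0],"claw":1}]'
python3 -c "
from h import *
hop()"
python3 -m crank '[{"dr":[0,0,0],"xyz":[0,-0.04,0.08],"claw":1},{"dr":[0,0,0],"xyz":[0,0,0],"claw":1}]'
python3 -c "
from h import *
hop()"
```

```text
t: 9.6
position: [0.5915, -0.1986, 0.1398]
orientation: [2.152, -2.28, -0.008]
contact_force: [-14.5, -0.8, 17.6]
gripper_width: 0.0215
hop 0.122 0.0836 0.1479 2.0 F [-14.5  -0.8  17.6]
t: 9.8
position: [0.5916, -0.1986, 0.1397]
orientation: [2.151, -2.278, -0.011]
contact_force: [-23.1, 1.5, 28.7]
gripper_width: 0.0219
hop 0.1221 0.0835 0.1479 1.9 F [-23.1   1.5  28.7]
```

The force rises with no motion, so the hopper is at its level stop. I'll back off the push, open and lift clear.

```bash
python3 -m crank '[{"dr":[0,0,0],"xyz":[0,0.1,-0.17],"claw":1},{"dr":[0,0,0],"xyz":[0,0.02,-0.02],"claw":0.4},{"dr":[0,0,0],"xyz":[0,0,0],"claw":0},{"dr":[0,0,0],"xyz":[0,0,0],"claw":-0.2}]'
python3 -m crank '[{"dr":[0,0,0],"xyz":[0,0,-0.6],"claw":-0.3},{"dr":[0,0,0],"xyz":[0,0,-1],"claw":-0.5},{"dr":[0,0,0],"xyz":[0,0,-1],"claw":-0.6},{"dr":[0,0,0],"xyz":[0,0,-1],"claw":-0.6},{"dr":[0,0,0],"xyz":[0,0.3,-1],"claw":-0.6}]'
python3 - <<'E'
from h import *
plan([.44,-.19,.26],-93.5)
o=robot.observe(); p,d=snap('wrist','w6.png')
E
```

```text
t: 10.2
position: [0.5916, -0.197, 0.139]
orientation: [-2.156, 2.285, 0.003]
contact_force: [0.6, 0.2, -0.2]
gripper_width: 0.0404
t: 10.7
position: [0.5846, -0.1972, 0.2566]
orientation: [-2.156, 2.284, -0.001]
contact_force: [0.4, -0.0, -0.8]
gripper_width: 0.0748
t 10.7 pos [ 0.5846 -0.1972  0.2566] F [ 0.4 -0.  -0.8] w 0.0748
turn shares [-0.0003  0.      0.001 ]
shift units now [ 0.05  5.79 -0.14]  after turn [ 0.07  5.79 -0.14]
```

View pics/w6.png

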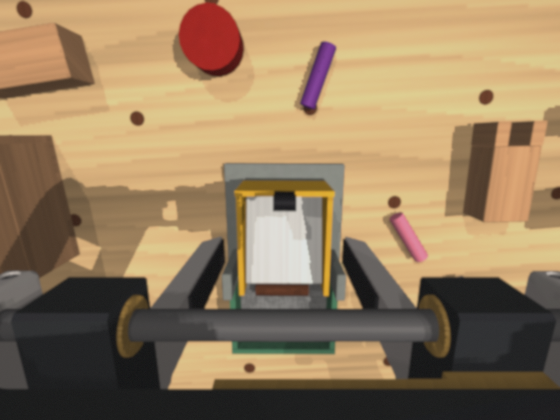

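The hopper is level and empty, with the drum at (284,200) and one dowel showing at (283,290). Moving towards the robot shows the whole tray on the way to the chest.

```bash
python3 -m crank '[{"dr":[0,0,0],"xyz":[0,1,-0.1],"claw":-0.6},{"dr":[0,0,0],"xyz":[0,1,0],"claw":-0.6},{"dr":[0,0,0],"xyz":[-0.2,1,0],"claw":-0.6},{"dr":[0,0,0],"xyz":[-0.5,1,0],"claw":-0.6},{"dr":[0,0,0],"xyz":[-0.8,1,0],"claw":-0.6}]'
python3 - <<'E'
from h import *
o=robot.observe(); p,d=snap('wrist','w7.png')
for r in robot.find_in('wrist','pin1_center')[:6]: print(np.round(r['xyz'],4),round(r['score'],2))
for r in robot.find_in('wrist','hopper_pull')[:3]: print('hp',np.round(r['xyz'],4),round(r['score'],2))
E
```

```text
t: 11.25
position: [0.4606, -0.1525, 0.257]
orientation: [-2.154, 2.287, 0.0]
contact_force: [-0.7, -0.0, 0.2]
gripper_width: 0.0752
[ 0.5001 -0.3775  0.0208] 0.87
[ 0.4334 -0.1836  0.0304] 0.74
hp [ 0.5452 -0.1986  0.0775] 0.97
```

View pics/w7.png

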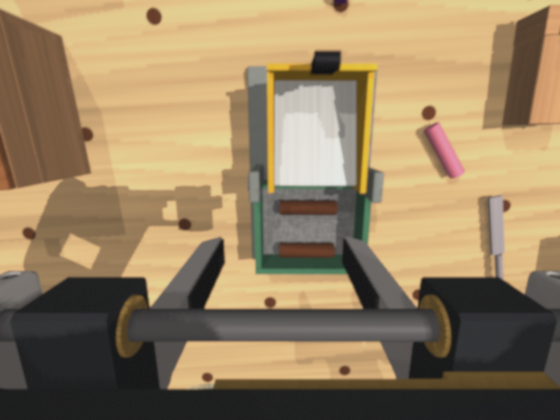

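Both dowels lie in the tray, at (308,207) and (307,249), and the hopper is level. On to the lid pull.

```bash
python3 -m crank '[{"dr":[0,0,-0.0194],"xyz":[0,0,-0.1],"claw":-0.6}]'; python3 -c "
from h import *
plan([.41,.225,.26],-90)"
```

```text
t: 11.5
position: [0.4619, -0.1528, 0.2596]
orientation: [-2.226, 2.217, -0.001]
contact_force: [0.9, 0.2, 0.3]
gripper_width: 0.075
t 11.5 pos [ 0.4619 -0.1528  0.2596] F [0.9 0.2 0.3] w 0.075
turn shares [-0.0002 -0.      0.0013]
shift units now [-15.12   2.02  -0.02]  after turn [-15.11   2.08  -0.02]
```

```bash
python3 -m crank '[{"dr":[0,0,0],"xyz":[-1,0.4,0],"claw":-0.6},{"dr":[0,0,0],"xyz":[-1,0.4,0],"claw":-0.6},{"dr":[0,0,0],"xyz":[-1,0.4,0],"claw":-0.6},{"dr":[0,0,0],"xyz":[-1,0.4,0],"claw":-0.6},{"dr":[0,0,0],"xyz":[-1,0.4,0],"claw":-0.6}]'
python3 -m crank '[{"dr":[0,0,0],"xyz":[-1,0,0],"claw":-0.6},{"dr":[0,0,0],"xyz":[-1,0,0],"claw":-0.6},{"dr":[0,0,0],"xyz":[-1,0,0],"claw":-0.6},{"dr":[0,0,0],"xyz":[-1,0,0],"claw":-0.6},{"dr":[0,0,0],"xyz":[-1,0,0],"claw":-0.6}]'
python3 -m crank '[{"dr":[0,0,0],"xyz":[-1,0,0],"claw":-0.6},{"dr":[0,0,0],"xyz":[-1,0,0],"claw":-0.6},{"dr":[0,0,0],"xyz":[-1,0,0],"claw":-0.6},{"dr":[0,0,0],"xyz":[-1,0,0],"claw":-0.6},{"dr":[0,0,0],"xyz":[-1,0,0],"claw":-0.6}]'
python3 -m crank '[{"dr":[0,0,0],"xyz":[0,0,0],"claw":-0.6}]'
python3 - <<'E'
from h import *
np.set_printoptions(precision=4,suppress=True)
plan([.41,.225,.26],-90)
o=robot.observe(); p,d=snap('wrist','w8.png'); C=wcloud(d,o)
hsv=cv2.cvtColor(np.ascontiguousarray(p[:,:,::-1]),cv2.COLOR_BGR2HSV)
m=(hsv[:,:,1]>180)&((hsv[:,:,0]<6)|(hsv[:,:,0]>174))&(C[:,:,2]>.09)&(C[:,:,2]<.14)
k=C[m]; print('red',len(k),np.percentile(k,2,axis=0),np.percentile(k,98,axis=0),k.mean(0),np.argwhere(m).mean(0))
top=k[k[:,2]>.115]; print('drum',np.percentile(top,2,axis=0),np.percentile(top,98,axis=0))
L=C[(C[:,:,2]>.129)&(C[:,:,2]<.142)]; print(len(L),cv2.minAreaRect(np.ascontiguousarray(L[:,:2]*1000,dtype=np.float32)),np.median(L[:,2]))
E
```

```text
t: 12.0
position: [0.4117, -0.0273, 0.2599]
orientation: [-2.223, 2.219, -0.001]
contact_force: [0.3, 0.9, 0.8]
gripper_width: 0.0752
t: 12.5
position: [0.4119, 0.0982, 0.26]
orientation: [-2.224, 2.218, -0.001]
contact_force: [0.1, -0.4, 0.2]
gripper_width: 0.0752
t: 13.0
position: [0.4116, 0.2236, 0.2598]
orientation: [-2.224, 2.218, -0.0]
contact_force: [0.5, 0.7, -0.6]
gripper_width: 0.0753
t: 13.1
position: [0.4113, 0.2242, 0.2596]
orientation: [-2.228, 2.215, 0.001]
contact_force: [0.5, 0.3, -0.1]
gripper_width: 0.0755
t 13.1 pos [0.4113 0.2242 0.2596] F [ 0.5  0.3 -0.1] w 0.0755
turn shares [0.     0.0002 0.0018]
shift units now [-0.03  0.05 -0.02]  after turn [-0.03  0.05 -0.02]
red 726 [0.4532 0.2254 0.1154] [0.4919 0.2433 0.1205] [0.4729 0.2343 0.1174] [141.8182 273.5551]
drum [0.4532 0.2254 0.1154] [0.4919 0.2433 0.1205]
28506 ((545.1439208984375, 233.638427734375), (103.83069610595703, 220.86834716796875), 0.32122352719306946) 0.13476173866789115
```

View pics/w8.png

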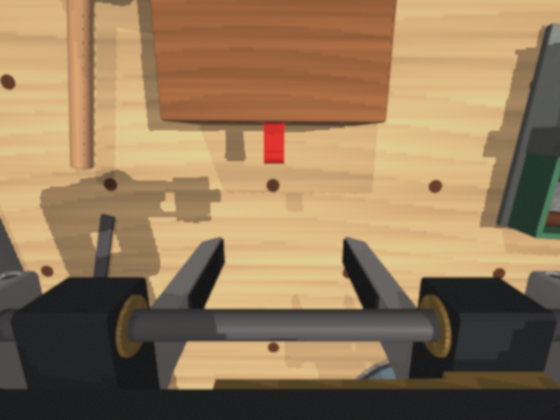

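The red pull is at (274,142) px, with the drum at about (0.459, 0.234, 0.112). I'll move above it and descend.

```bash
python3 -m crank '[{"dr":[0,0,0],"xyz":[-0.2,-0.65,0.6],"claw":-0.4},{"dr":[0,0,0],"xyz":[-0.2,-0.65,0.6],"claw":-0.4},{"dr":[0,0,0],"xyz":[0,-0.6,0.6],"claw":-0.4},{"dr":[0,0,0],"xyz":[0,0,1],"claw":-0.4},{"dr":[0,0,0],"xyz":[0,0,0],"claw":-0.4}]'
python3 -c "
from h import *
plan([.459,.2343,.0932],-90); snap('wrist','w9.png')"
```

```text
t: 13.65
position: [0.4567, 0.2307, 0.186]
orientation: [2.218, -2.216, -0.005]
contact_force: [-1.0, 0.5, -0.9]
gripper_width: 0.066
t 13.65 pos [0.4567 0.2307 0.186 ] F [-1.   0.5 -0.9] w 0.066
turn shares [ 0.0022 -0.0006  0.0003]
shift units now [-0.15 -0.12  3.71]  after turn [-0.14 -0.09  3.71]
```

View pics/w9.png

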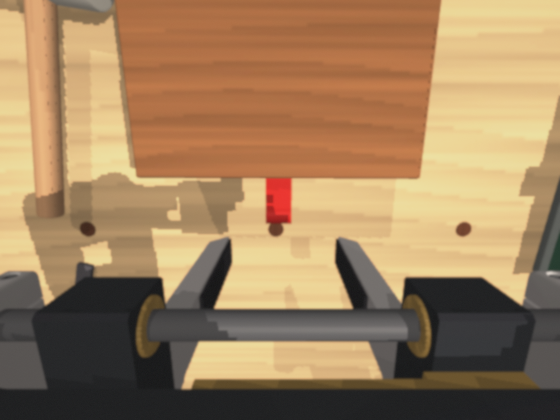

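```bash
python3 -m crank '[{"dr":[0,0,0],"xyz":[-0.12,-0.08,0.9],"claw":-0.4},{"dr":[0,0,0],"xyz":[0,0,0.9],"claw":-0.3},{"dr":[0,0,0],"xyz":[0,0,0.9],"claw":-0.2},{"dr":[0,0,0],"xyz":[0,0,0.9],"claw":-0.1},{"dr":[0,0,0],"xyz":[0,0,0],"claw":0}]'
python3 -m crank '[{"dr":[0,0,0],"xyz":[0,0,0],"claw":0}]'
python3 -c "
from h import *
plan([.459,.2343,.0932],-90); snap('wrist','w10.png')"
```

```text
t: 14.2
position: [0.4588, 0.2345, 0.0981]
orientation: [2.221, -2.217, -0.003]
contact_force: [-0.3, -0.0, -0.0]
gripper_width: 0.0483
t: 14.3
position: [0.461, 0.2353, 0.1009]
orientation: [-2.223, 2.218, -0.001]
contact_force: [0.0, 0.6, 0.4]
gripper_width: 0.0472
t 14.3 pos [0.461  0.2353 0.1009] F [0.  0.6 0.4] w 0.0472
turn shares [-0.0005  0.0001  0.0007]
shift units now [0.04 0.08 0.31]  after turn [0.04 0.08 0.31]
```

View pics/w10.png

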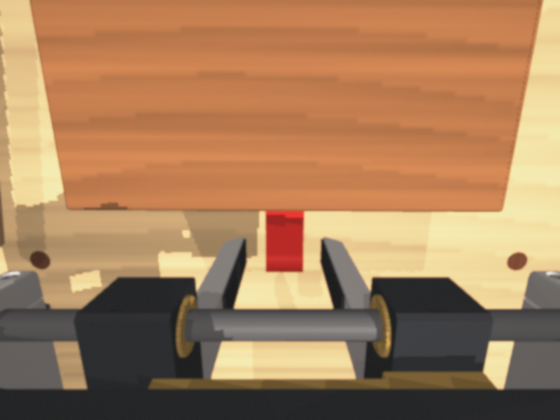

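```bash
python3 -m crank '[{"dr":[0,0,0],"xyz":[0.02,0.06,0.3],"claw":0},{"dr":[0,0,0],"xyz":[0,0,0],"claw":0.1},{"dr":[0,0,0],"xyz":[0,0,0],"claw":0.1},{"dr":[0,0,0],"xyz":[0,0,0],"claw":0.2}]'
python3 -c "
from h import *
plan([.459,.2343,.0932],-90)"
```

```text
t: 14.75
position: [0.4588, 0.2349, 0.0923]
orientation: [-2.224, 2.218, -0.0]
contact_force: [0.3, 0.1, 0.5]
gripper_width: 0.0386
t 14.75 pos [0.4588 0.2349 0.0923] F [0.3 0.1 0.5] w 0.0386
turn shares [-0.0002  0.0001  0.0008]
shift units now [ 0.03 -0.01 -0.04]  after turn [ 0.03 -0.01 -0.04]
```

Within 1 mm. Closing.

```bash
python3 -m crank '[{"dr":[0,0,0],"xyz":[0,0,0],"claw":0.6},{"dr":[0,0,0],"xyz":[0,0,0],"claw":1},{"dr":[0,0,0],"xyz":[0,0,0],"claw":1},{"dr":[0,0,0],"xyz":[0,0,0],"claw":1},{"dr":[0,0,0],"xyz":[0,0,0],"claw":1}]' 45
python3 -c "
from h import *
plan([.459,.2343,.0932],-90)"
```

```text
t: 15.25
position: [0.4586, 0.2347, 0.0921]
orientation: [2.224, -2.219, 0.0]
contact_force: [-0.9, -0.7, 1.0]
gripper_width: 0.0214
t 15.25 pos [0.4586 0.2347 0.0921] F [-0.9 -0.7  1. ] w 0.0214
turn shares [-0.     -0.0001  0.0008]
shift units now [ 0.02 -0.01 -0.05]  after turn [ 0.02 -0.01 -0.05]
```

```bash
python3 -c "
import numpy as np
r=216.12;a0=174.16
th=np.r_[np.arange(0,70.1,2.5),71.5];a=np.radians(a0-th);x=r*np.cos(a);z=r*np.sin(a)
for i in range(1,len(th)): print(th[i],'ty %.3f tz %.3f'%(-(x[i]-x[i-1])/25,-(z[i]-z[i-1])/25))
print(x[-1],z[-1])"
cat >> h.py <<'E'
def lid(p0=(.4586,.0921)):
    o=robot.observe(); hx,hz=p0[0]+.215,p0[1]-.022
    v=o['position'][[0,2]]-[hx,hz]
    print('lid',v.round(4),np.hypot(*v).round(4),'ang',(174.16-np.degrees(np.arctan2(v[1],v[0]))).round(2),'F',o['contact_force'].round(2),'y',o['position'][1].round(4),'w',o['gripper_width'].round(4))
E
```

```text
2.5 ty -0.047 tz -0.374
5.0 ty -0.063 tz -0.372
7.5 ty -0.079 tz -0.369
10.0 ty -0.095 tz -0.365
12.5 ty -0.111 tz -0.361
15.0 ty -0.126 tz -0.355
17.5 ty -0.142 tz -0.349
20.0 ty -0.157 tz -0.343
22.5 ty -0.172 tz -0.336
25.0 ty -0.186 tz -0.328
27.5 ty -0.200 tz -0.320
30.0 ty -0.214 tz -0.311
32.5 ty -0.227 tz -0.301
35.0 ty -0.240 tz -0.291
37.5 ty -0.253 tz -0.280
40.0 ty -0.265 tz -0.269
42.5 ty -0.276 tz -0.257
45.0 ty -0.287 tz -0.245
47.5 ty -0.298 tz -0.232
50.0 ty -0.307 tz -0.219
52.5 ty -0.317 tz -0.205
55.0 ty -0.325 tz -0.191
57.5 ty -0.333 tz -0.177
60.0 ty -0.341 tz -0.162
62.5 ty -0.347 tz -0.147
65.0 ty -0.353 tz -0.132
67.5 ty -0.359 tz -0.116
70.0 ty -0.364 tz -0.100
71.5 ty -0.220 tz -0.052
-47.365961248315834 210.86564470065542
```

```bash
python3 -m crank '[{"dr":[0,0,0],"xyz":[0,-0.047,-0.374],"claw":1},{"dr":[0,0,0],"xyz":[0,-0.063,-0.372],"claw":1},{"dr":[0,0,0],"xyz":[0,-0.08,-0.37],"claw":1},{"dr":[0,0,0],"xyz":[0,-0.095,-0.365],"claw":1}]'
python3 -c "
from h import *
lid(); snap('wrist','w11.png')"
```

```text
t: 15.65
position: [0.4657, 0.2347, 0.1296]
orientation: [2.224, -2.218, 0.0]
contact_force: [3.2, -0.1, -5.0]
gripper_width: 0.0215Traceback (most recent call last):
  File "<string>", line 3, in <module>
    lid(); snap('wrist','w11.png')
    ~~~^^
  File "h.py", line 41, in lid
    print('lid',v.round(4),np.hypot(*v).round(4),'ang',(174.16-np.degrees(np.arctan2(v[1],v[0]))).round(2),'F',o['contact_force'].round(2),'y',o['position'][1].round(4),'w',o['gripper_width'].round(4))
                                                                                                                                                                             ^^^^^^^^^^^^^^^^^^^^^^^^
AttributeError: 'float' object has no attribute 'round'
```

The lid is lifting smoothly with a 5 N load. Continuing.

```bash
sed -i "s/o\['gripper_width'\].round(4))$/round(float(o['gripper_width']),4))/" h.py
python3 -m crank '[{"dr":[0,0,0],"xyz":[0,-0.11,-0.36],"claw":1},{"dr":[0,0,0],"xyz":[0,-0.126,-0.355],"claw":1},{"dr":[0,0,0],"xyz":[0,-0.142,-0.35],"claw":1},{"dr":[0,0,0],"xyz":[0,-0.157,-0.343],"claw":1},{"dr":[0,0,0],"xyz":[0,-0.172,-0.336],"claw":1}]'
python3 -c "
from h import *
lid(); snap('wrist','w11.png')"
```

```text
t: 16.15
position: [0.4833, 0.2346, 0.173]
orientation: [2.223, -2.218, -0.0]
contact_force: [1.9, -2.5, -5.7]
gripper_width: 0.0218
lid [-0.1903  0.1029] 0.2163 ang 22.57 F [ 1.91 -2.53 -5.74] y 0.2346 w 0.0218
```

View pics/w11.png

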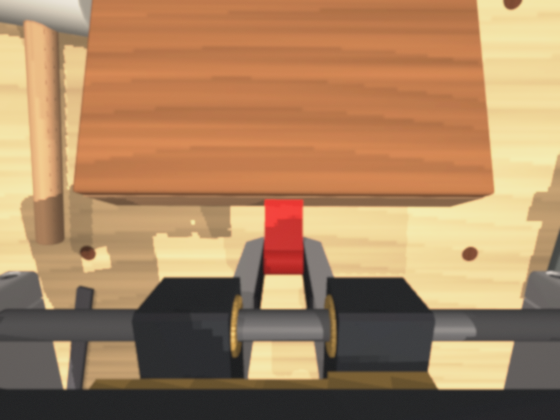

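The lid is open about 22 degrees and the radius is consistent at 216 mm. The red tab is still gripped at (284,240).

```bash
python3 -m crank '[{"dr":[0,0,0],"xyz":[0,-0.186,-0.328],"claw":1},{"dr":[0,0,0],"xyz":[0,-0.2,-0.32],"claw":1},{"dr":[0,0,0],"xyz":[0,-0.214,-0.31],"claw":1},{"dr":[0,0,0],"xyz":[0,-0.227,-0.3],"claw":1},{"dr":[0,0,0],"xyz":[0,-0.24,-0.29],"claw":1}]'
python3 -m crank '[{"dr":[0,0,0],"xyz":[0,-0.253,-0.28],"claw":1},{"dr":[0,0,0],"xyz":[0,-0.265,-0.27],"claw":1},{"dr":[0,0,0],"xyz":[0,-0.276,-0.257],"claw":1},{"dr":[0,0,0],"xyz":[0,-0.287,-0.245],"claw":1},{"dr":[0,0,0],"xyz":[0,-0.298,-0.232],"claw":1}]'
python3 -c "
from h import *
lid()"
python3 -m crank '[{"dr":[0,0,0],"xyz":[0,-0.307,-0.22],"claw":1},{"dr":[0,0,0],"xyz":[0,-0.317,-0.205],"claw":1},{"dr":[0,0,0],"xyz":[0,-0.325,-0.19],"claw":1},{"dr":[0,0,0],"xyz":[0,-0.333,-0.177],"claw":1},{"dr":[0,0,0],"xyz":[0,-0.34,-0.162],"claw":1}]'
python3 -c "
from h import *
lid()"
```

```text
t: 16.7
position: [0.5104, 0.2346, 0.2118]
orientation: [2.223, -2.218, 0.0]
contact_force: [0.8, -5.0, -6.0]
gripper_width: 0.0215
t: 17.2
position: [0.5448, 0.2345, 0.2435]
orientation: [2.223, -2.218, -0.0]
contact_force: [0.8, -5.6, -5.6]
gripper_width: 0.0217
lid [-0.1288  0.1734] 0.216 ang 47.55 F [ 0.77 -5.57 -5.63] y 0.2345 w 0.0217
t: 17.7
position: [0.585, 0.2344, 0.2671]
orientation: [2.222, -2.217, -0.001]
contact_force: [-0.5, -5.6, -4.6]
gripper_width: 0.0216
lid [-0.0886  0.197 ] 0.216 ang 59.95 F [-0.46 -5.56 -4.64] y 0.2344 w 0.0216
```

```bash
python3 -m crank '[{"dr":[0,0,0],"xyz":[0,-0.23,-0.1],"claw":1},{"dr":[0,0,0],"xyz":[0,-0.232,-0.097],"claw":1},{"dr":[0,0,0],"xyz":[0,-0.236,-0.085],"claw":1},{"dr":[0,0,0],"xyz":[0,-0.238,-0.078],"claw":1},{"dr":[0,0,0],"xyz":[0,-0.24,-0.07],"claw":1}]'
python3 -m crank '[{"dr":[0,0,0],"xyz":[0,-0.24,-0.066],"claw":1},{"dr":[0,0,0],"xyz":[0,-0.2,-0.05],"claw":1},{"dr":[0,0,0],"xyz":[0,0,0],"claw":1},{"dr":[0,0,0],"xyz":[0,0,0],"claw":1},{"dr":[0,0,0],"xyz":[0,0,0],"claw":1}]'
python3 - <<'E'
from h import *
np.set_printoptions(precision=4,suppress=True)
lid()
o=robot.observe(); p,d=snap('wrist','w12.png'); 
p,d=snap('scene','s3.png'); cv2.imwrite('pics/s3c.png',cv2.resize(p[150:320,220:440,::-1],None,fx=3.5,fy=3.5))
C=cloud('scene',d); m=np.zeros(d.shape,bool); m[150:320,220:440]=1
np.save('pics/C.npy',C); lid()
p,d=snap('top','t3.png')
E
```

```text
t: 18.2
position: [0.6143, 0.2343, 0.2779]
orientation: [2.221, -2.217, -0.001]
contact_force: [-2.1, -6.6, -4.4]
gripper_width: 0.0214
t: 18.7
position: [0.6254, 0.2343, 0.2808]
orientation: [2.222, -2.217, 0.0]
contact_force: [-0.5, -6.3, -3.2]
gripper_width: 0.0216
lid [-0.0482  0.2107] 0.2162 ang 71.28 F [-0.49 -6.33 -3.17] y 0.2343 w 0.0216
lid [-0.0482  0.2107] 0.2161 ang 71.27 F [-0.23 -6.38 -3.56] y 0.2343 w 0.022
```

View pics/s3c.png

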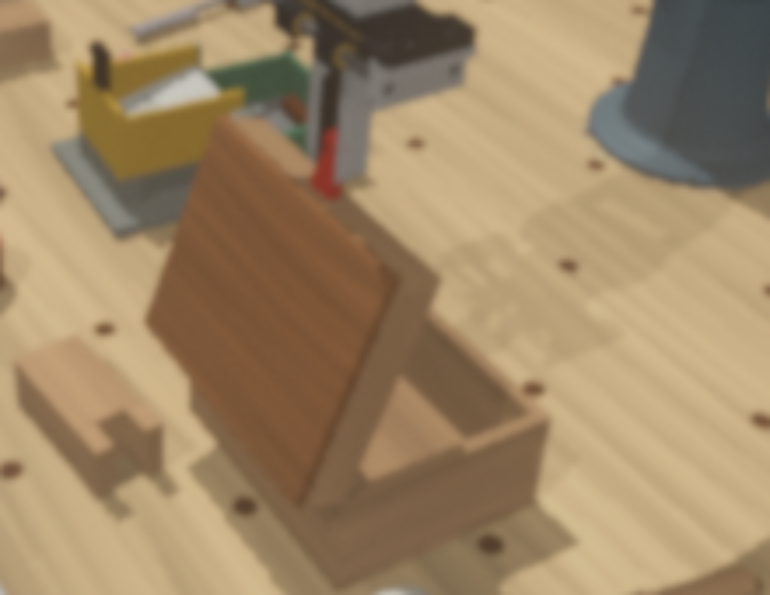

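View pics/w12.png

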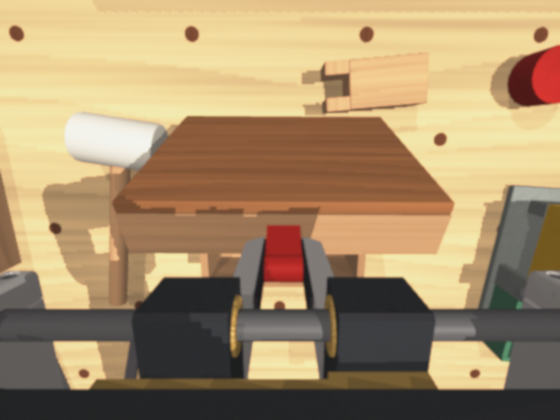

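The lid is held near 71.3 degrees by hand position, with the horizontal force near zero. As an independent check, I'll fit a plane to the lid's top face.

Run:
```python
from h import *
np.set_printoptions(precision=4,suppress=True)
lid()
o=robot.observe()
def fit(Q,nm):
    rng=np.random.default_rng(0); best=None
    for _ in range(300):
        a=Q[rng.choice(len(Q),3)]; n=np.cross(a[1]-a[0],a[2]-a[0]); n/=np.linalg.norm(n)+1e-12
        i=abs((Q-a[0])@n)<.002
        if best is None or i.sum()>best.sum(): best=i
    P=Q[best]; c=P.mean(0); n=np.linalg.svd(P-c,full_matrices=False)[2][2]; n*=np.sign(n[0])
    print(nm,len(P),len(Q),'n',n,'lid deg',np.degrees(np.arctan2(n[0],n[2])))
C=np.load('pics/C.npy'); Q=C[195:285,265:330].reshape(-1,3); Q=Q[(Q[:,2]>.1)&(Q[:,0]>.6)]; fit(Q,'scene')
d=np.load('pics/w12.png.npy'); C=wcloud(d,o); Q=C[120:200,190:390].reshape(-1,3); Q=Q[(Q[:,2]>.1)]; fit(Q,'wrist')
d=np.load('pics/t3.png.npy'); C=cloud('top',d); Q=C[150:260,130:240].reshape(-1,3); Q=Q[(Q[:,2]>.1)&(Q[:,2]<.27)&(Q[:,0]>.64)]; fit(Q,'top')
```

```text
lid [-0.0482  0.2107] 0.2161 ang 71.27 F [-0.97 -6.79 -4.05] y 0.2343 w 0.0216
scene 3567 4838 n [ 0.9396 -0.0028  0.3422] lid deg 69.98823983851482
wrist 15916 15980 n [ 0.9391 -0.0025  0.3436] lid deg 69.90219131894993
top 379 379 n [ 0.9325 -0.1335  0.3355] lid deg 70.21262350207701
```

View pics/t3.png

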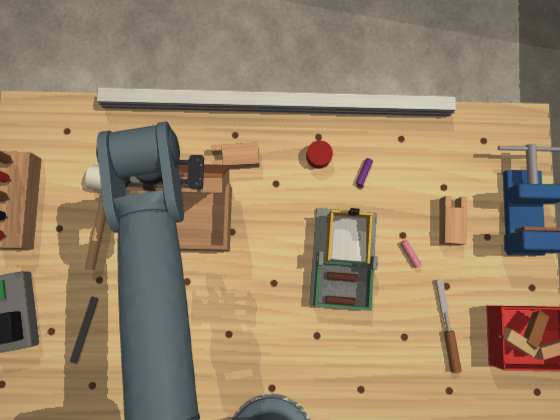

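Run:
```python
from h import *
np.set_printoptions(precision=4,suppress=True)
def fit(Q,nm):
    rng=np.random.default_rng(0); best=None
    for _ in range(300):
        a=Q[rng.choice(len(Q),3)]; n=np.cross(a[1]-a[0],a[2]-a[0]); n/=np.linalg.norm(n)+1e-12
        i=abs((Q-a[0])@n)<.002
        if best is None or i.sum()>best.sum(): best=i
    P=Q[best]; c=P.mean(0); n=np.linalg.svd(P-c,full_matrices=False)[2][2]; n*=np.sign(n[2])
    print(nm,len(P),len(Q),'n',n,'deg',np.degrees(np.arctan2(n[0],n[2])),'c',c)
for cam,fn,sl in [('scene','s0.png',np.s_[220:280,280:375]),('top','t0.png',np.s_[180:245,145:225])]:
    C=cloud(cam,np.load('pics/'+fn+'.npy')); Q=C[sl].reshape(-1,3); fit(Q[(Q[:,2]>.12)&(Q[:,2]<.15)],fn+' lid shut')
for cam,fn in [('scene','s0.png'),('scene','s3.png'),('top','t0.png')]:
    C=cloud(cam,np.load('pics/'+fn+'.npy')); Q=C.reshape(-1,3); Q=Q[(abs(Q[:,2])<.012)&(Q[:,0]>.3)&(Q[:,0]<.9)&(abs(Q[:,1])<.6)][::10]; fit(Q,fn+' bench')
a=np.load('pics/w12.png.npy'); C=wcloud(a,robot.observe()); Q=C.reshape(-1,3); fit(Q[(abs(Q[:,2])<.015)][::5],'w12 bench')
# lid inclination by chest-lid corner: lid face vs hinge
Q=C[120:200,190:390].reshape(-1,3); print('wrist lid face extremes',Q[Q[:,2]>.1].min(0),Q[Q[:,2]>.1].max(0))
```

```text
s0.png lid shut 3102 3917 n [ 0.0016 -0.0011  1.    ] deg 0.09012458399230892 c [0.5947 0.2485 0.1344]
t0.png lid shut 2899 5176 n [ 0.0046 -0.      1.    ] deg 0.26268088249463867 c [0.5835 0.2312 0.1362]
s0.png bench 2882 3904 n [-0.0015 -0.0009  1.    ] deg -0.08552779372270064 c [ 0.6466  0.2452 -0.0005]
s3.png bench 2785 3861 n [ 0.0006 -0.0002  1.    ] deg 0.03587186712929934 c [ 0.6502  0.2536 -0.0002]
t0.png bench 3590 7239 n [ 0.0036 -0.0014  1.    ] deg 0.20425052662189802 c [ 0.5952 -0.0047  0.0003]
w12 bench 20372 22014 n [ 0.0011 -0.0004  1.    ] deg 0.06054404929578209 c [ 0.6748  0.2612 -0.0002]
wrist lid face extremes [0.6546 0.1238 0.1186] [0.7098 0.334  0.4598]
```

Both cameras agree on 70.0 degrees, and they read the shut lid and the bench as 0.0 to 0.3. The hand estimate is 1.3 degrees high, probably from slip in the pads. I'll trust vision and add 1.5 degrees.

```bash
python3 -m crank '[{"dr":[0,0,0],"xyz":[0,-0.11,-0.025],"claw":1},{"dr":[0,0,0],"xyz":[0,-0.11,-0.02],"claw":1},{"dr":[0,0,0],"xyz":[0,0,0],"claw":1},{"dr":[0,0,0],"xyz":[0,0,0],"claw":1},{"dr":[0,0,0],"xyz":[0,0,0],"claw":1}]'
cat > chk.py <<'E'
from h import *
np.set_printoptions(precision=4,suppress=True)
def fit(Q,nm):
    rng=np.random.default_rng(0); best=None
    for _ in range(300):
        a=Q[rng.choice(len(Q),3)]; n=np.cross(a[1]-a[0],a[2]-a[0]); n/=np.linalg.norm(n)+1e-12
        i=abs((Q-a[0])@n)<.002
        if best is None or i.sum()>best.sum(): best=i
    P=Q[best]; c=P.mean(0); n=np.linalg.svd(P-c,full_matrices=False)[2][2]; n*=np.sign(n[0])
    print(nm,len(P),len(Q),'lid deg',np.degrees(np.arctan2(n[0],n[2])))
import sys
lid(); o=robot.observe()
p,d=snap('wrist',sys.argv[1]+'w.png'); C=wcloud(d,o); Q=C[120:195,190:390].reshape(-1,3); fit(Q[Q[:,2]>.1],'wrist')
p,d=snap('scene',sys.argv[1]+'s.png'); C=cloud('scene',d); Q=C[195:285,265:330].reshape(-1,3); fit(Q[(Q[:,2]>.1)&(Q[:,0]>.6)],'scene')
E
python3 chk.py e1
```

```text
t: 19.35
position: [0.6308, 0.2343, 0.282]
orientation: [2.222, -2.217, -0.0]
contact_force: [-1.3, -6.8, -3.3]
gripper_width: 0.0217
lid [-0.0428  0.2119] 0.2162 ang 72.73 F [-1.34 -6.81 -3.31] y 0.2343 w 0.0217
wrist 14799 14866 lid deg 71.30540062597323
scene 3584 4849 lid deg 71.31100618899929
```

```bash
python3 -m crank '[{"dr":[0,0,0],"xyz":[0,-0.04,-0.01],"claw":1},{"dr":[0,0,0],"xyz":[0,0,0],"claw":1},{"dr":[0,0,0],"xyz":[0,0,0],"claw":1},{"dr":[0,0,0],"xyz":[0,0,0],"claw":1},{"dr":[0,0,0],"xyz":[0,0,0],"claw":1}]'
python3 chk.py e2
python3 -m crank '[{"dr":[0,0,0],"xyz":[0,0,0],"claw":1},{"dr":[0,0,0],"xyz":[0,0,0],"claw":1},{"dr":[0,0,0],"xyz":[0,0,0],"claw":1},{"dr":[0,0,0],"xyz":[0,0,0],"claw":1},{"dr":[0,0,0],"xyz":[0,0,0],"claw":1}]'
python3 chk.py e3
```

```text
t: 19.95
position: [0.6316, 0.2343, 0.2822]
orientation: [2.221, -2.217, -0.001]
contact_force: [-1.9, -6.5, -3.7]
gripper_width: 0.0216
lid [-0.042   0.2121] 0.2162 ang 72.96 F [-1.88 -6.48 -3.72] y 0.2343 w 0.0216
wrist 14682 14737 lid deg 71.53155260395668
scene 3520 4845 lid deg 71.35631432077886
t: 20.55
position: [0.6316, 0.2343, 0.2822]
orientation: [2.221, -2.217, -0.001]
contact_force: [-2.5, -6.8, -4.0]
gripper_width: 0.0217
lid [-0.042   0.2121] 0.2162 ang 72.96 F [-2.53 -6.85 -4.03] y 0.2343 w 0.0217
wrist 14677 14737 lid deg 71.52425259310753
scene 3491 4841 lid deg 71.50023815575256
```

View pics/e3s.png

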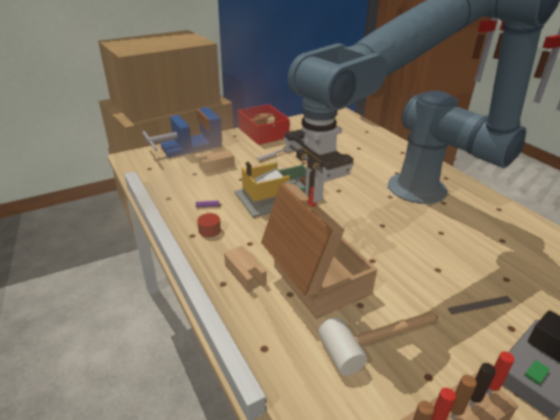

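The lid holds steady at 71.5 degrees in both cameras, gripped at 21.7 mm. The hopper is level at (265,182), and the mallet, tin and blocks are where they started. Handing in.

```bash
python3 -c "
from cell import robot
print(robot.job_done())"
```

```text
the job is handed in; nothing more can be done
None
```

The job is done and handed in at about 20.7 s of the 58 s allowed; no verdict was reported.

**Hopper:** I tipped it by its black pull to about 45 degrees. Both dark dowels rolled into the green tray, and the wrist and top pictures show them there. I then swung it back against its level stop, pressing with about 37 N at the wrist there, and let go.

**Lid:** I raised it slowly by the red pull and am still holding it at 45 N, with the fingers 21.7 mm apart. In the last check it stood at 71.5 degrees in both the wrist and scene cameras, against a balance point of 71.5 to 71.6 degrees. It had not moved over the last 0.6 s.

**One disagreement:** the lid angle worked out from the hand's position read about 1.4 degrees higher (73.0). I went by the cameras, because they agreed with each other and the fixed ones had read the shut lid as nearly flat (0.1 to 0.3 degrees). The likely cause is slight slip of the pull between the fingers.

**Bystanders:** in the last picture the mallet, tin and blocks look to be where they started.

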